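# Load a bearing ring and index it to the gauge station

### The arm

A 7-joint arm with a two-finger parallel gripper is mounted at the origin on a cart in front of the work surface, level with it; the furniture and walls round the work are solid. World frame = base frame: x ahead of the robot, y to its left, z up, the work surface at z = 0. Lengths are in m, angles in rad, forces in N, time in s.
With the tool pointing down it reaches from about 0.425 to 0.925 m from the base axis. Payload 6.8 kg.
Tool frame: the origin (TCP) lies between the finger pads; the fingertips stand 14 mm ahead of it and the grasp point (between the pads) lies 5 mm behind it; z points along the fingers, y is the line along which they close (so a half turn about z gives the same grasp; the last joint's range is limited). The gripper opens to 85 mm and grips with 20 to 120 N. Pads are 22 mm wide; open, the fingers measure 114 mm over their backs; the gripper's body (76 mm by 85 mm) begins 54 mm behind the grasp point. The pads swing forward as they close: fully open they stand 13 mm farther back than shut.
Start: joints at [-1.219, 0.477, 0.022, 1.555, -0.011, 1.109, -0.083], TCP at [0.3, 0.605, 0.206] pointing down, gripper open.
Joint ranges: [-2.96, 2.96], [-0.34, 2.1], [-1.41, 1.46], [0.24, 2.44], [-1.37, 4.51], [0.17, 1.92], [-2.96, 2.96]. Speed limits (rad/s): [2.39, 2.39, 3.14, 3.14, 3.14, 3.14, 3.14].

### API

Orientations are given as a rotation vector (axis times angle).
In Python, from bench import r, eyes, ticket gives the robot as it stands. The module is installed in compiled form; this text tells all that it offers.
- The arm moves only by the tool arm_command, never from a script. Its argument "plan" is text: rows parted by semicolons, each of 4 numbers parted by spaces: the shift along the tool's x, y, z in m, then the turn about the tool's z in degrees. In form: tx ty tz yaw; .... A call has 1 to 20 rows; each row shifts and turns the commanded pose from where the row before left it, along the tool's axes as they then stand; what a row does not reach is not made up. A row lasts 1/8 s, in which the tool goes at most 62.5 mm and 10.7 degrees, less where a joint would pass 70% of its speed; a pose out of reach is approached as far as the arm can. A call is refused whole if a number of a shift passes 0.0625 or a number of a turn 10.7, either way. A call with a gripper value outside its range is refused whole. "hand" is the closure, from -1 (fully open) to 1 (shut), set as the call begins (left out, the last holds). The fingers move at their own pace and stop on an object; "grip_force" is the grip in N (left out, the last holds). Time passes only in rows, so rows that do not move let the fingers close. It gives the time, the measured TCP pose, the force, the opening and the grip force at its end, in the units of the state.
- r.get_obs(): the state, without advancing time (a new reading comes with each control period).
- eyes.grab_frame(name): name is "scene" or "top"; returns (picture, depth): 400x640x3 uint8, red, green, blue; 400x640 float32, m along the optical axis (not along the pixel's ray), 0 where there is no reading.
- eyes.calibration(name): a dict with "fov_y" (degrees; the focal length in pixels is half the picture's height over the tangent of half this angle, whatever the lens; pixels are square), "cx", "cy" (the principal point, pixels), "k1" (the pictures are not rectified: a ray, as slopes to the right and down, at radius r is drawn at 1 + k1 r^2 times it, then the intrinsics apply), "origin" and "attitude" of the camera in the world. Camera axes: x right, y up, looking along -z (the intrinsics and any distortion apply to the point x, -y, -z); pixel columns grow to the right and rows downward; lengths in m; the calibration is good to about 2 mm. A picture is of the moment at which its call begins. calibration takes no time and is no camera call.
- ticket.hand_in(): hands the job in; it is judged then, once.
The state is a dict: "clock": time; "joints": joint angles; "qvel": joint speeds; "tau": joint torques, N m; "tcp_pos": TCP position; "orientation": TCP orientation; "contact_force": force on the tool from outside, world axes, zero at the start; "moment": the same for the moment, N m; "grip_width": finger opening in m; "gripper_force": force on a finger pad.
Only numpy, scipy, OpenCV 4.12 (cv2) and the standard library are available. Lean on these libraries where they do the work, as an engineer would, in place of code of your own. Each camera call takes 0.05 s, during which the arm holds its last target. There are 200 camera calls.

### The job

Load the loose bearing outer ring onto the spigot of the index arm while the arm still stands at its loading station, flat down on the seat. Then pull up the sprung index knob, swing the arm counter-clockwise (seen from above) to the gauge station, and let the pin drop fully home in the bush there, so that the ring stands against the dial gauge. The gauge station is clamped at a different angle for every job, so find its bush by feel, pushing lightly, and never wrench the arm sideways against the pin with 20 N or more; leave the bearing cones and the grease tin where they are.

Things in the scene. Friction and masses are not known exactly. Their poses are not given: they have to be found in the camera images.
- gauging_fixture: two-station gauging fixture fixed to the table: grey round foot 144 mm across, a low aluminium index arm (40 to 58 mm above the table) turning on it. Origin: on the arm's vertical axis at table level, z up. At the loading station the knob end of the arm lies along the fixture's +y, the nest end along its -y; a 70 mm high dial gauge stands about 152 mm from the axis, on the far side
- load_bush (a point): mouth of the loading bush: the pin's hole in the loading plate, 90 mm from the axis along the fixture's +y, 35 mm above the table. Counter-clockwise this steel plate ends after 28 degrees, and 4 mm lower (31 mm above the table) the gauge station's plate runs on flat to the arm's end stop; its one opening is the gauge bush. Either hole has about 1 mm play round the 10 mm pin
- index_arm (a joint): turn of the index arm, rad: 0 with the pin in the loading bush, growing counter-clockwise seen from above, end stops -0.09 and 1.25. The gauge bush lies somewhere between 0.90 and 1.20 (the station is clamped anew each time). Hinge friction about 1 N at the knob; the arm stays where left. Over the last 0.2 rad the ring also pushes in the gauge's plunger, under 1 N
- index_knob (a joint): lift of the sprung index pin, m: 0 fully home in a bush; it must rise 13 mm to clear the loading plate, reads 9 mm while the round-nosed pin rides on the gauge station's plate, stops at 17 mm. The spring pushes it down with about 4 N when home, 8 N at full lift; let go, it snaps down, or rides on the plate until it meets the bush
- knob_center (a point): centre (half-way up) of the black round pull knob of the index pin, 24 mm across, 24 mm high, 86 mm above the table with the pin home. Under it a neck 20 mm across; 28 mm below this point is the top of the arm's boss, 31 mm across. It rises with the pin and swings with the arm, 90 mm from the axis; it cannot spin on the arm but may slip round in the fingers
- nest_seat (a point): centre of the flat seat of the nest, on the arm 80 mm from the axis, 54 mm above the table. From the seat (44 mm across) rises the steel spigot, 36.8 mm across for 7 mm, then tapering to 28 mm at its top 13 mm above the seat; the ring goes over it. 4 to 14 mm below the seat the arm is 54 mm across. Axes: z up, y from the nest to the knob
- ring_center (a point): centre (half-way up) of the loose bearing outer ring: plain bright steel, 48 mm across, 12 mm high, bore about 40 mm, 30 g, lying flat on the table among the bearing cones
- cone_a_center (a point): centre (half-way up) of a taper roller bearing cone, 50 mm across, 18 mm high, lying near the ring; stays where it is
- cone_b_center (a point): centre (half-way up) of a second taper roller bearing cone, 50 mm across, 18 mm high, lying near the ring; stays where it is
- grease_tin_center (a point): centre (half-way up) of a green grease tin, 68 mm across, 71 mm high, behind them; stays where it is

How it is judged:
By the outcome, as a careful person would: the job done as asked, in the order asked, and still so for the second after the job is handed in, with the robot touching nothing.
It also fails if it takes over 58 s, if anything falls off the work surface, if the arm or the gripper's body presses on something with over 40 N, if the wrist force passes 120 N, or if a joint passes its speed limit or range.

## Working session

There is one attempt and no reset: what is moved stays moved. The work goes in short steps, Python scripts to look and compute and a tool call to move; the robot and the scene stay as the last step left them, time stands still between calls to the robot, and variables do not carry over. Pictures are saved under pics/ and viewed, at most 10 in all, crops included, and the job is handed in when it is done.

Besides the shell and the picture viewer there is one more tool, called as name(argument=value, ...) on one line, values as JSON. arm_command: Moves the arm, as the interface text tells. Its arguments: {"type":"object","properties":{"plan":{"type":"string"},"hand":{"type":"number"},"grip_force":{"type":"number"}},"required":["plan"]}

```bash
mkdir -p pics; cat > h.py <<'E'
import numpy as np, cv2
from bench import r, eyes, ticket
from scipy.spatial.transform import Rotation as R
def rot(c):
    a=np.array(c["attitude"],float)
    if a.shape==(3,3): return a
    if a.size==3: return R.from_rotvec(a).as_matrix()
    raise Exception(a)
def K(c):
    f=200/np.tan(np.radians(c["fov_y"])/2); return np.array([[f,0,c["cx"]],[0,f,c["cy"]],[0,0,1]])
def D(c): return np.array([c["k1"],0,0,0,0.])
def ray(c,uv):
    n=cv2.undistortPoints(np.array(uv,float).reshape(-1,1,2),K(c),D(c)).reshape(-1,2)
    d=np.c_[n[:,0],-n[:,1],-np.ones(len(n))]
    return np.array(c["origin"]),d@rot(c).T
def onplane(c,uv,z):
    o,d=ray(c,uv); t=(z-o[2])/d[:,2]; return o+d*t[:,None]
def cloud(c,dep):
    v,u=np.mgrid[0:400,0:640]; o,d=ray(c,np.c_[u.ravel(),v.ravel()])
    P=o+d*dep.reshape(-1,1); P[dep.ravel()==0]=np.nan; return P.reshape(400,640,3)
def proj(c,P):
    q=(np.atleast_2d(P)-np.array(c["origin"]))@rot(c); q=q*[1,-1,-1]
    return cv2.projectPoints(q,np.zeros(3),np.zeros(3),K(c),D(c))[0].reshape(-1,2)
E
cat > a.py <<'E'
from h import *
for n in ("scene","top"):
    c=eyes.calibration(n); print(n,c)
    p,d=eyes.grab_frame(n); np.savez(n+".npz",p=p,d=d); cv2.imwrite(f"pics/{n}0.png",p[...,::-1])
    print((d>0).mean(),d.min(),d.max())
print(r.get_obs())
E
python3 a.py
```

```text
scene {'fov_y': 52.005713834180014, 'cx': 321.18888007358527, 'cy': 195.7503030051572, 'k1': -0.02386226262750669, 'origin': array([ 0.17152169, -0.59745103,  0.77454125]), 'attitude': array([ 0.70453584, -0.23531632, -0.5640383 ])}
0.99607421875 0.0 2.569002
top {'fov_y': 42.44380576025, 'cx': 322.35899800479376, 'cy': 199.14602974438765, 'k1': -0.11112585949832074, 'origin': array([ 0.22573521, -0.06330892,  1.57713272]), 'attitude': array([ 0.16146385, -0.16664099, -1.60685889])}
0.996109375 0.0 2.6124742
{'clock': 0.1, 'joints': array([-1.21907955,  0.47774285,  0.0223425 ,  1.55632461, -0.01149271,
        1.1092803 , -0.08307581]), 'qvel': array([ 0.00140123, -0.00134801, -0.00081301, -0.0031904 , -0.00077158,
        0.00219063, -0.00109681]), 'tau': array([ 3.90648987e-03, -5.97764575e+01,  1.61339577e+00, -2.81959909e+01,
        1.28051321e-02,  4.95504064e-03,  7.02249565e-06]), 'tcp_pos': array([0.29932035, 0.60438534, 0.20501773]), 'orientation': array([-7.15802315e-01, -3.05870353e+00,  2.52544511e-03]), 'contact_force': array([ 0.79665405, -0.18233758, -0.12293115]), 'moment': array([0.01251685, 0.02616149, 0.01613453]), 'gripper_force': 0.0, 'grip_width': 0.08573338079403182}
```

View pics/scene0.png

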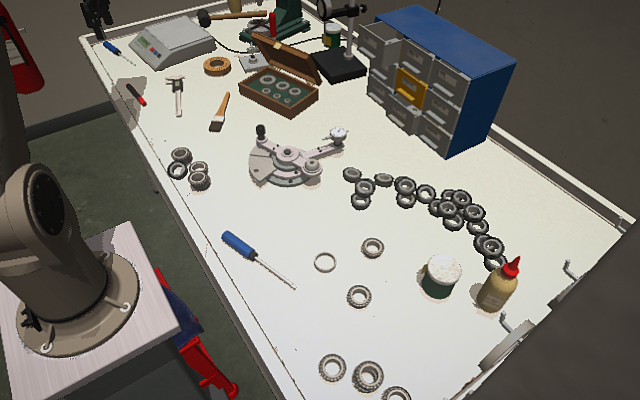

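View pics/top0.png

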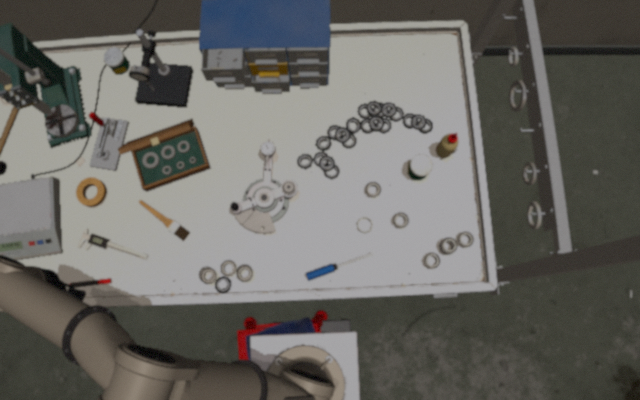

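The scene view shows the ring at (325,262), cones at (372,247) and (358,296), the tin at (441,275), the knob at (261,130), the nest at (312,165) and the gauge at (338,135). In the top view the ring is at (364,225), the knob at (234,207) and the nest at (289,187).

```bash
cat > b.py <<'E'
from h import *
S={n:np.load(n+".npz") for n in("scene","top")}; C={n:eyes.calibration(n) for n in S}
g={"ring":(.006,(325,262),(364,225)),"knob":(.086,(261,130),(234,207)),"nest":(.067,(312,163),(289,187)),"coneA":(.009,(372,247),(373,188)),"coneB":(.009,(358,296),(400,219)),"tin":(.071,(443,262),(420,166)),"pivot":(.06,(288,153),(266,198))}
for k,(z,a,b) in g.items():
    print(k,onplane(C["scene"],a,z).round(3),onplane(C["top"],b,z).round(3))
# ring by depth heights: points 6..16mm inside window
for n,(u,v),w in(("scene",(325,262),18),("top",(364,225),12)):
    P=cloud(C[n],S[n]["d"])[v-w:v+w,u-w:u+w]; print(n,np.nanmedian(P[...,2]).round(4))
    m=(P[...,2]>.008)&(P[...,2]<.02); q=P[m]
    print(m.sum(),q.mean(0).round(4),q.min(0).round(4),q.max(0).round(4))
    # knob
P=cloud(C["scene"],S["scene"]["d"]); Q=cloud(C["top"],S["top"]["d"])
for n,X,(u,v) in(("scene",P,(261,130)),("top",Q,(234,207))):
    q=X[v-12:v+12,u-12:u+12].reshape(-1,3); q=q[q[:,2]>.078]; print("knob",n,len(q),q.mean(0).round(4),q.min(0).round(4),q.max(0).round(4))
for n,X,(u,v) in(("scene",P,(312,165)),("top",Q,(289,187))):
    q=X[v-12:v+12,u-12:u+12].reshape(-1,3); q=q[(q[:,2]>.061)&(q[:,2]<.072)]; print("nest",n,len(q),q.mean(0).round(4),q.min(0).round(4),q.max(0).round(4))
i=S["scene"]["p"][...,::-1]
a=cv2.resize(i[105:205,230:370],None,fx=5.6,fy=5.6,interpolation=cv2.INTER_CUBIC)[:560]
cv2.imwrite("pics/crop1.png",a)
E
python3 b.py
```

```text
ring [[ 0.468 -0.201  0.006]] [[ 0.47  -0.201  0.006]]
knob [[0.529 0.187 0.086]] [[0.527 0.187 0.086]]
nest [[0.583 0.025 0.067]] [[0.585 0.024 0.067]]
coneA [[ 0.579 -0.229  0.009]] [[ 0.585 -0.235  0.009]]
coneB [[ 0.477 -0.308  0.009]] [[ 0.483 -0.313  0.009]]
tin [[ 0.643 -0.367  0.071]] [[ 0.633 -0.376  0.071]]
pivot [[0.556 0.096 0.06 ]] [[0.556 0.095 0.06 ]]
scene 0.0002
107 [ 0.4672 -0.2019  0.0113] [ 0.4439 -0.2249  0.008 ] [ 0.4927 -0.1768  0.0154]
top 0.0011
44 [ 0.4696 -0.2039  0.0121] [ 0.4466 -0.2268  0.0081] [ 0.4937 -0.1786  0.0188]
knob scene 91 [0.5254 0.1836 0.0925] [0.5156 0.175  0.0784] [0.5406 0.1971 0.1007]
knob top 61 [0.5275 0.1855 0.0963] [0.5173 0.1752 0.0801] [0.5396 0.1971 0.1061]
nest scene 115 [0.5821 0.0244 0.0663] [0.5667 0.009  0.061 ] [0.603  0.0406 0.0698]
nest top 94 [0.5852 0.0251 0.0663] [0.5671 0.     0.0611] [0.6028 0.0455 0.0716]
```

View pics/crop1.png

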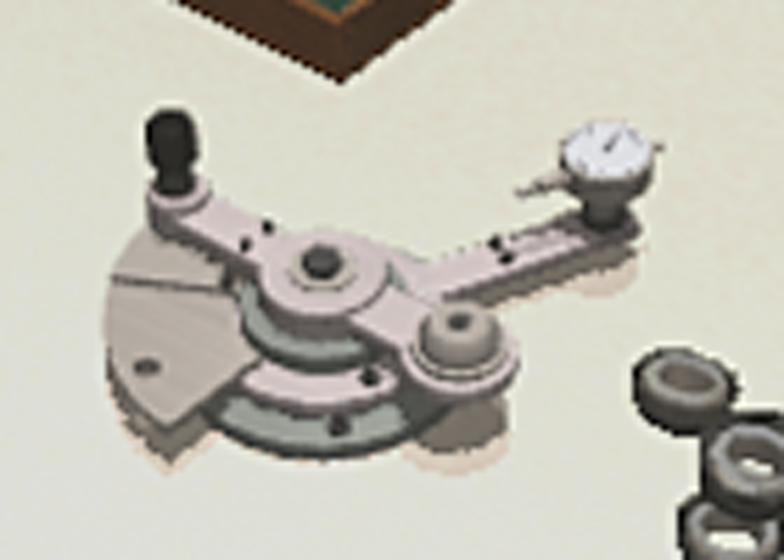

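arm_command(plan="0 0 0 8.8;0 0 0 8.8;0 0 0 8.8;0 0 0 8.8;0 0 0 8.8;-0.0448 0.0054 0 0;-0.0448 0.0054 0 0;-0.0448 0.0054 0 0;-0.0448 0.0054 0 0;-0.0448 0.0054 0 0;-0.0448 0.0054 0 0;-0.0448 0.0054 0 0;-0.0448 0.0054 0 0;-0.0448 0.0054 0 0;-0.0448 0.0054 0 0", hand=-1)

```text
clock: 1.98
tcp_pos: [0.5013, 0.1997, 0.2057]
orientation: [-1.809, -2.568, 0.001]
contact_force: [0.3, 0.6, 0.7]
grip_width: 0.0855
gripper_force: 0.0
```

arm_command(plan="-0.0369 -0.0164 0 0;-0.0369 -0.0164 0 0;-0.0369 -0.0164 0 0;-0.0369 -0.0164 0 0;-0.0369 -0.0164 0 0;-0.0369 -0.0164 -0 0;-0.0369 -0.0164 0 0;-0.0369 -0.0164 0 0;-0.0369 -0.0164 0 0;-0.0369 -0.0164 0 0;0 0 0 0")

```text
clock: 3.35
tcp_pos: [0.4696, -0.2049, 0.2059]
orientation: [1.817, 2.562, -0.002]
contact_force: [-0.7, 0.5, -0.5]
grip_width: 0.0853
gripper_force: 0.0
```

```bash
python3 - <<'E'
from h import *
c=eyes.calibration("scene")
b=onplane(c,(230+147/5.6,105+366/5.6),.031)[0]; print("bush",b.round(4))
pv=np.array([.557,.1005]); v=b[:2]-pv; print(np.hypot(*v),np.degrees(np.arctan2(v[1],v[0])), "th",np.arctan2(v[1],v[0])-np.arctan2(.1865-.1005,.527-.557))
o=r.get_obs(); print(o["tcp_pos"],R.from_rotvec(o["orientation"]).as_matrix().round(3),o["joints"].round(2),o["clock"])
E
```

```text
bush [0.4686 0.1121 0.031 ]
0.08912310687198764 172.50678382816923 th 1.1043764827051548
[ 0.46959376 -0.20485384  0.20586035] [[-0.331  0.944 -0.   ]
 [ 0.944  0.331 -0.001]
 [-0.001 -0.001 -1.   ]] [-0.22  0.23  0.6   1.97 -0.15  0.99  0.79] 3.35
```

arm_command(plan="0.0028 -0.0007 0.04 0;0 0 0.04 0;0 0 0.04 0;0 0 0.04 0;0 0 0.02 0;0 0 0.01 0;0 0 0 0")

```text
clock: 4.22
tcp_pos: [0.4691, -0.1985, 0.0157]
orientation: [-1.808, -2.568, 0.0]
contact_force: [0.1, -0.3, 1.3]
grip_width: 0.0855
gripper_force: 0.0
```

arm_command(plan="0 0 0 0;0 0 0 0;0 0 0 0;0 0 0 0;0 0 0 0;0 0 0 0", hand=1, grip_force=30)

```text
clock: 4.97
tcp_pos: [0.4691, -0.1991, 0.0159]
orientation: [-1.81, -2.568, -0.0]
contact_force: [-0.4, 0.1, 0.9]
grip_width: 0.0
gripper_force: 0.0
```

```bash
python3 - <<'E'
from h import *
p,d=eyes.grab_frame("scene"); np.savez("scene1.npz",p=p,d=d)
cv2.imwrite("pics/crop2.png",cv2.resize(p[200:320,270:430,::-1],None,fx=5,fy=5,interpolation=cv2.INTER_CUBIC))
o=r.get_obs();print(o)
E
```

```text
{'clock': 5.025, 'joints': array([-0.0709027 ,  0.52432547,  0.44093751,  2.11381175, -0.39863693,
        0.5828743 ,  0.99807544]), 'qvel': array([-0.0006639 , -0.00017785, -0.00110918, -0.00010867, -0.00057393,
       -0.00218379, -0.00062841]), 'tau': array([-6.21066283e-03, -4.63182807e+01,  7.01915637e+00, -1.59444773e+01,
        8.06759403e-03,  1.73116467e-03, -2.63156999e-04]), 'tcp_pos': array([ 0.46911979, -0.19907951,  0.01586204]), 'orientation': array([-1.80971501e+00, -2.56789141e+00,  4.86808493e-05]), 'contact_force': array([ 0.35222042, -0.22491477, -0.13317942]), 'moment': array([-0.03326345,  0.0289148 , -0.00476322]), 'gripper_force': 0.0, 'grip_width': 0.0002099136535897992}
```

View pics/crop2.png

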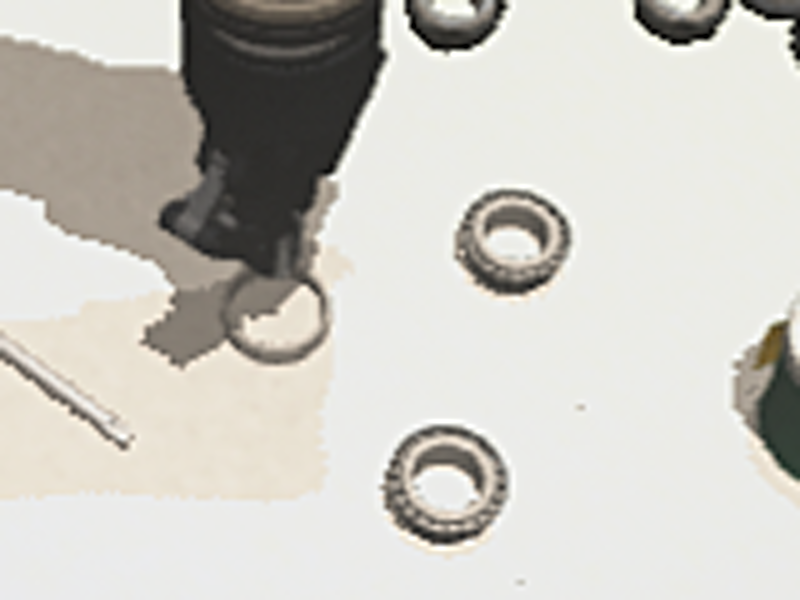

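The ring is still at scene pixel (325,263), essentially unmoved; the shut fingertips appear at about (328,254), at its back edge. I'll check with depth.

```bash
python3 - <<'E'
from h import *
c=eyes.calibration("scene"); z=np.load("scene1.npz"); P=cloud(c,z["d"])
t=np.array([.4691,-.1991,.0159]); print(proj(c,[t,t-[0,0,.014],t+[0,0,.04],t+[0,0,.06]]).round(1))
for v in (240,244,248,250,252,254,256,258,260): print(v,P[v,322:333:2].round(3).tolist())
m=(P[...,2]>.007)&(P[...,2]<.016)&(np.abs(P[...,0]-.468)<.035)&(np.abs(P[...,1]+.203)<.035)
q=P[m];print(len(q),q.min(0),q.max(0))
E
```

```text
[[324.9 258.8]
 [324.7 262.3]
 [325.4 248.3]
 [325.6 242.8]]
240 [[0.455, -0.206, 0.105], [0.455, -0.212, 0.111], [0.458, -0.215, 0.114], [0.461, -0.217, 0.113], [0.474, -0.208, 0.092], [0.48, -0.207, 0.087]]
244 [[0.453, -0.209, 0.095], [0.457, -0.211, 0.095], [0.46, -0.213, 0.095], [0.467, -0.211, 0.087], [0.475, -0.206, 0.075], [0.511, -0.167, 0.001]]
248 [[0.447, -0.217, 0.096], [0.459, -0.207, 0.075], [0.466, -0.206, 0.068], [0.469, -0.208, 0.068], [0.477, -0.205, 0.059], [0.505, -0.176, 0.001]]
250 [[0.447, -0.218, 0.091], [0.46, -0.206, 0.065], [0.465, -0.207, 0.063], [0.47, -0.207, 0.059], [0.477, -0.205, 0.05], [0.502, -0.18, 0.0]]
252 [[0.456, -0.205, 0.06], [0.46, -0.208, 0.06], [0.465, -0.207, 0.055], [0.47, -0.208, 0.052], [0.496, -0.181, -0.002], [0.499, -0.185, 0.0]]
254 [[0.456, -0.205, 0.053], [0.46, -0.207, 0.052], [0.465, -0.207, 0.048], [0.485, -0.188, 0.008], [0.489, -0.191, 0.009], [0.491, -0.196, 0.012]]
256 [[0.473, -0.182, 0.002], [0.478, -0.183, -0.0], [0.483, -0.185, -0.002], [0.485, -0.189, 0.0], [0.488, -0.192, 0.002], [0.49, -0.197, 0.007]]
258 [[0.471, -0.185, -0.0], [0.475, -0.188, 0.001], [0.479, -0.19, -0.0], [0.481, -0.194, 0.002], [0.487, -0.195, -0.001], [0.49, -0.198, -0.0]]
260 [[0.469, -0.188, -0.003], [0.472, -0.192, -0.001], [0.476, -0.194, -0.001], [0.479, -0.198, 0.001], [0.482, -0.201, 0.002], [0.487, -0.202, -0.001]]
92 [ 0.4448704  -0.22502333  0.00709562] [ 0.49200494 -0.17785485  0.01482369]
```

arm_command(plan="0 0 -0.01 0;0 0 0 0;0 0 0 0;0 0 0 0;0 0 0 0", hand=-1)

```text
clock: 5.65
tcp_pos: [0.469, -0.199, 0.0258]
orientation: [-1.81, -2.568, 0.0]
contact_force: [1.0, 0.3, -0.6]
grip_width: 0.0853
gripper_force: 0.0
```

```bash
python3 - <<'E'
from h import *
o=r.get_obs(); print(o["tcp_pos"],o["grip_width"],o["clock"])
c=eyes.calibration("scene"); p,d=eyes.grab_frame("scene"); P=cloud(c,d)
t=o["tcp_pos"]; m=(np.abs(P[...,0]-t[0])<.08)&(np.abs(P[...,1]-t[1])<.08)&(P[...,2]>.02)
m=cv2.erode(m.astype(np.uint8),np.ones((3,3)))>0
q=P[m]; print(len(q)); 
for i in np.argsort(q[:,2])[:200:20]: print(q[i].round(3))
c2=eyes.calibration("top");p2,d2=eyes.grab_frame("top")
a=cv2.resize(p[160:300,250:410,::-1],(640,560),interpolation=cv2.INTER_CUBIC)
cv2.imwrite("pics/crop3.png",a)
E
```

```text
[ 0.46902723 -0.19903748  0.02576092] 0.08529162388217604 5.65
10448
[ 0.425 -0.219  0.071]
[ 0.505 -0.178  0.078]
[ 0.51  -0.186  0.083]
[ 0.508 -0.184  0.089]
[ 0.426 -0.224  0.093]
[ 0.51  -0.191  0.102]
[ 0.421 -0.224  0.115]
[ 0.405 -0.214  0.119]
[ 0.404 -0.212  0.121]
[ 0.426 -0.223  0.123]
```

View pics/crop3.png

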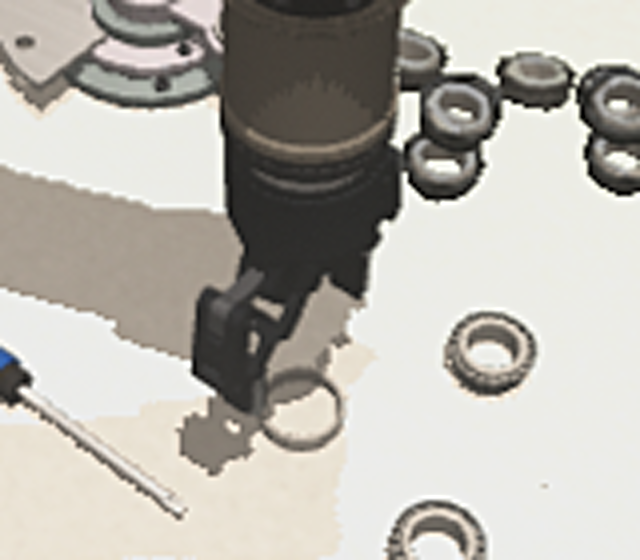

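In this view the open fingers hang about 40 mm higher than the reported TCP implies: the tip is at crop (235,405) with z ≈ 0.065, against an expected 0.025. The ring is untouched at crop (300,408). So the reported height has an offset along the tool, while x and y agree. I'll go lower in guarded steps and measure again.

arm_command(plan="-0.002 -0.0013 0.02 0;0 0 0.015 0;0 0 0.01 0;0 0 0 0")

```text
clock: 6.25
tcp_pos: [0.468, -0.2013, -0.0198]
orientation: [-1.809, -2.567, 0.001]
contact_force: [-0.1, -0.7, 0.5]
grip_width: 0.0854
gripper_force: 0.0
```

```bash
python3 - <<'E'
from h import *
o=r.get_obs(); print(o["tcp_pos"],o["grip_width"],o["clock"])
c=eyes.calibration("scene"); p,d=eyes.grab_frame("scene"); P=cloud(c,d)
t=o["tcp_pos"]
for x0,x1 in((.405,.44),(.495,.54)):
    m=(P[...,0]>x0)&(P[...,0]<x1)&(np.abs(P[...,1]-t[1])<.05)&(P[...,2]>.008)
    q=P[m]; q=q[np.argsort(q[:,2])]; print(len(q),q[:60:6].round(3).tolist())
cv2.imwrite("pics/crop4.png",cv2.resize(p[200:300,250:400,::-1],(750,500),interpolation=cv2.INTER_CUBIC))
E
```

```text
[ 0.46801423 -0.20125207 -0.01979982] 0.08543465915137624 6.25
5158 [[0.424, -0.223, 0.019], [0.423, -0.222, 0.026], [0.428, -0.225, 0.03], [0.414, -0.221, 0.034], [0.429, -0.224, 0.036], [0.416, -0.221, 0.04], [0.416, -0.224, 0.044], [0.42, -0.223, 0.046], [0.416, -0.224, 0.052], [0.42, -0.229, 0.062]]
530 [[0.51, -0.191, 0.019], [0.506, -0.177, 0.021], [0.508, -0.182, 0.025], [0.51, -0.191, 0.027], [0.506, -0.181, 0.03], [0.51, -0.194, 0.033], [0.509, -0.184, 0.034], [0.506, -0.184, 0.036], [0.507, -0.186, 0.041], [0.506, -0.184, 0.043]]
```

View pics/crop4.png

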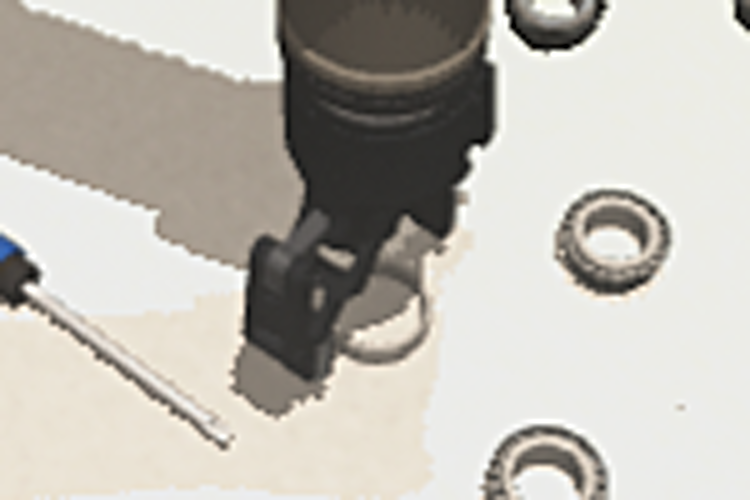

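The open tips are now at z ≈ 0.019, straddling the ring at crop (385,320). That makes the real tip (open) equal to the reported z plus 0.039. I'll go 7 mm lower and close.

arm_command(plan="0 0 0.004 0;0 0 0.003 0;0 0 0 0")

```text
clock: 6.68
tcp_pos: [0.4686, -0.2013, -0.0262]
orientation: [-1.81, -2.568, -0.0]
contact_force: [-0.7, 0.8, -0.1]
grip_width: 0.0856
gripper_force: 0.0
```

arm_command(plan="0 0 0 0;0 0 0 0;0 0 0 0;0 0 0 0;0 0 0 0", hand=1, grip_force=30)

```text
clock: 7.3
tcp_pos: [0.4687, -0.2014, -0.0257]
orientation: [1.81, 2.568, 0.001]
contact_force: [-0.9, 1.5, 5.0]
grip_width: 0.0462
gripper_force: 30.3
```

arm_command(plan="0 0 -0.01 0;0 0 -0.03 0;0 0 -0.04 0;0 0 -0.035 0;0.0175 0.0184 0 0;0.0175 0.0184 0 0;0.0175 0.0184 0 0;0.0175 0.0184 0 0;0.0175 0.0184 0 0;0.0175 0.0184 0 0;0.0175 0.0184 0 0;0.0175 0.0184 0 0;0.0175 0.0184 0 0;0.0175 0.0184 0 0;0 0 0 0;0 0 0 0")

```text
clock: 9.3
tcp_pos: [0.5826, 0.0245, 0.0889]
orientation: [1.81, 2.567, -0.001]
contact_force: [-0.9, 0.1, -0.8]
grip_width: 0.0463
gripper_force: 31.2
```

```bash
python3 - <<'E'
from h import *
o=r.get_obs(); print(o["tcp_pos"],o["grip_width"],o["gripper_force"],o["clock"])
p,d=eyes.grab_frame("scene"); np.savez("scene2.npz",p=p,d=d)
cv2.imwrite("pics/crop5.png",cv2.resize(p[90:210,240:400,::-1],(800,600),interpolation=cv2.INTER_CUBIC))
E
```

```text
[0.58264723 0.02450205 0.08890154] 0.04631955249569523 31.16230333047497 9.3
```

View pics/crop5.png

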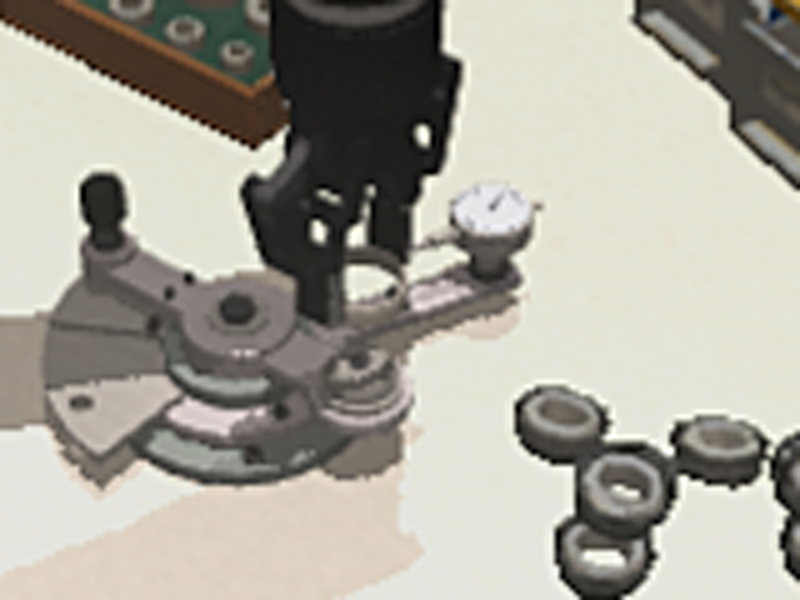

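The ring is held between the fingers: its bottom edge is at crop (375,310), above the spigot at (365,365). The knob is at (103,205). I'll check the ring's height and tilt from depth.

```bash
python3 - <<'E'
from h import *
c=eyes.calibration("scene"); z=np.load("scene2.npz"); P=cloud(c,z["d"]); g=z["p"].astype(int).sum(2)//3
X=np.array([-.331,.944]);Y=np.array([.944,.331]); n=np.array([.5826,.0245])
q=P[...,:2]-n; A=q@X; B=q@Y; Z=P[...,2]
m=(np.abs(A)<.032)&(np.abs(B)<.06)&(Z>.085)&(Z<.15)
bright=m&(g>75)
k=np.c_[A[bright],B[bright],Z[bright]]; print(len(k),"ring A,B,Z min",k.min(0).round(4),"max",k.max(0).round(4))
for lo in np.arange(-.03,.03,.006):
    s=k[(k[:,1]>=lo)&(k[:,1]<lo+.006)]
    if len(s): print(round(lo,3),len(s),"A",s[:,0].min().round(3),s[:,0].max().round(3),"Z",s[:,2].min().round(3),s[:,2].max().round(3))
dk=m&(g<60); s=np.c_[A[dk],B[dk],Z[dk]]; s=s[s[:,2].argsort()]; print(s[:40:4].round(3))
E
```

```text
106 ring A,B,Z min [-0.0239 -0.0316  0.114 ] max [0.0194 0.0305 0.15  ]
-0.03 11 A -0.009 -0.002 Z 0.117 0.148
-0.024 20 A -0.018 -0.006 Z 0.115 0.129
-0.018 14 A -0.022 -0.013 Z 0.114 0.128
-0.012 11 A -0.023 -0.018 Z 0.114 0.128
-0.006 6 A -0.024 -0.02 Z 0.12 0.126
-0.0 5 A -0.023 -0.019 Z 0.123 0.128
0.006 5 A -0.022 -0.018 Z 0.118 0.128
0.012 9 A -0.016 0.019 Z 0.117 0.128
0.018 7 A -0.01 0.012 Z 0.116 0.127
0.024 10 A -0.009 -0.007 Z 0.123 0.15
[[ 0.019  0.016  0.115]
 [ 0.01   0.021  0.117]
 [ 0.009 -0.035  0.124]
 [-0.008  0.021  0.126]
 [-0.001 -0.036  0.128]
 [-0.006 -0.035  0.129]
 [ 0.006  0.023  0.13 ]
 [ 0.    -0.038  0.131]
 [-0.006 -0.038  0.131]
 [-0.008  0.026  0.132]]
```

arm_command(plan="0 0.001 0.025 0;0 0 0.015 0;0 0 0.006 0;0 0 0.005 0;0 0 0.003 0;0 0 0 0")

```text
clock: 10.1
tcp_pos: [0.5842, 0.0258, 0.0351]
orientation: [1.809, 2.568, 0.001]
contact_force: [-0.1, 0.0, -0.4]
grip_width: 0.0466
gripper_force: 31.1
```

arm_command(plan="0 0 0.003 0;0 0 0.002 0;0 0 0 0")

```text
clock: 10.48
tcp_pos: [0.5842, 0.0259, 0.0299]
orientation: [1.809, 2.568, 0.001]
contact_force: [0.7, 0.6, -0.5]
grip_width: 0.0461
gripper_force: 31.2
```

arm_command(plan="0 0 0.0015 0;0 0 0 0")

```text
clock: 10.72
tcp_pos: [0.5841, 0.0258, 0.0284]
orientation: [1.809, 2.568, 0.0]
contact_force: [1.4, 0.9, -0.2]
grip_width: 0.0466
gripper_force: 31.2
```

arm_command(plan="0 0 0.001 0;0 0 0 0")

```text
clock: 10.98
tcp_pos: [0.5843, 0.0258, 0.0282]
orientation: [-1.81, -2.568, -0.001]
contact_force: [-1.3, 2.0, 8.5]
grip_width: 0.0461
gripper_force: 32.0
```

arm_command(plan="0 0 0 0;0 0 0 0;0 0 -0.002 0;0 0 -0.03 0;0 0 -0.04 0;0 0 -0.04 0;0 0 0 0", hand=-0.6)

```text
clock: 11.85
tcp_pos: [0.5862, 0.0254, 0.1425]
orientation: [1.808, 2.564, 0.007]
contact_force: [0.6, 0.4, 0.0]
grip_width: 0.0686
gripper_force: 0.0
```

```bash
cat > m.py <<'E'
from h import *
o=r.get_obs(); print(o["tcp_pos"],o["grip_width"],o["clock"])
for n in("scene","top"):
    c=eyes.calibration(n); p,d=eyes.grab_frame(n); P=cloud(c,d); np.savez(n+"3.npz",p=p,d=d)
    q=P.reshape(-1,3); q=q[(np.hypot(q[:,0]-.584,q[:,1]-.0245)<.026)&(q[:,2]>.04)&(q[:,2]<.1)]
    rr=np.hypot(q[:,0]-.584,q[:,1]-.0245); print(n,len(q))
    for a in range(0,26,4):
        s=q[(rr>=a/1000)&(rr<(a+4)/1000),2]; print(a,len(s),np.percentile(s,[5,50,95]).round(4) if len(s) else "")
p=np.load("scene3.npz")["p"]
cv2.imwrite("pics/crop6.png",cv2.resize(p[90:210,240:400,::-1],(800,600),interpolation=cv2.INTER_CUBIC))
E
python3 m.py
```

```text
[0.58617132 0.02543766 0.14251306] 0.06862911793657173 11.85
scene 331
0 6 [0.067  0.068  0.0691]
4 18 [0.066  0.0681 0.0697]
8 32 [0.0633 0.0675 0.0691]
12 45 [0.0612 0.0656 0.0688]
16 39 [0.0492 0.0634 0.0669]
20 143 [0.0436 0.0599 0.0676]
24 48 [0.0467 0.0586 0.0676]
top 19
0 0 
4 0 
8 0 
12 0 
16 2 [0.0498 0.0533 0.0568]
20 9 [0.0537 0.0652 0.0705]
24 8 [0.0445 0.0519 0.0527]
```

View pics/crop6.png

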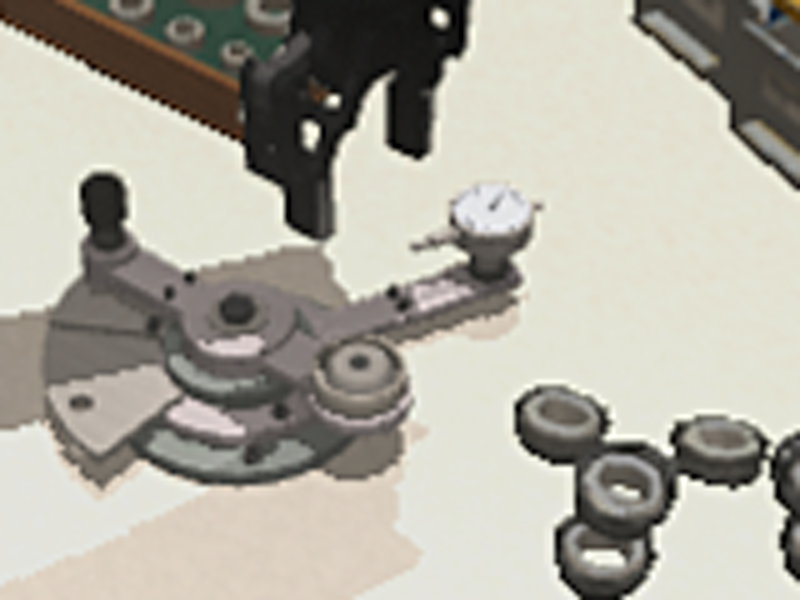

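The ring sits on the spigot, its rim at z ≈ 0.066, flat, at crop (360,375). Next is the knob at crop (103,205).

arm_command(plan="0.0215 -0.0003 0 0;0.0215 -0.0003 0 0;0.0215 -0.0003 0 0;0.0215 -0.0003 0 0;0.0215 -0.0003 0 0;0.0215 -0.0003 0 0;0.0215 -0.0003 0 0;0.0215 -0.0003 0 0;0 0 0 0;0 0 0 0")

```text
clock: 13.2
tcp_pos: [0.5237, 0.1855, 0.1387]
orientation: [-1.811, -2.567, 0.003]
contact_force: [0.6, -0.8, -0.4]
grip_width: 0.0684
gripper_force: 0.0
```

```bash
python3 - <<'E'
from h import *
for n in("scene","top"):
    c=eyes.calibration(n); z=np.load(n+"3.npz"); g=z["p"].astype(int).sum(2)//3; P=cloud(c,z["d"])
    m=(np.hypot(P[...,0]-.527,P[...,1]-.1865)<.03)&(P[...,2]>.072)&(P[...,2]<.11)
    q=P[m]
    if len(q): print(n,len(q),q.min(0).round(4),q.max(0).round(4)); t=q[q[:,2]>.094]; print(t.mean(0).round(4),len(t))
print(r.get_obs()["joints"].round(2))
E
```

```text
scene 97 [0.5153 0.1752 0.0752] [0.5392 0.1981 0.1017]
[0.5265 0.1859 0.098 ] 48
top 59 [0.5163 0.1749 0.084 ] [0.5405 0.1988 0.1067]
[0.5282 0.1865 0.0986] 50
[-0.86  0.39  0.52  1.94 -0.25  0.88  0.13]
```

arm_command(plan="-0.0003 0.0039 0.02 0;0 0 0.03 0;0 0 0.025 0;0 0 0.012 0;0 0 0.005 0;0 0 0 0")

```text
clock: 13.95
tcp_pos: [0.528, 0.1876, 0.0475]
orientation: [1.81, 2.567, 0.0]
contact_force: [0.5, -0.2, 0.1]
grip_width: 0.0688
gripper_force: 0.0
```

arm_command(plan="0 0 0 0;0 0 0 0;0 0 0 0;0 0 0 0", hand=1, grip_force=40)

```text
clock: 14.45
tcp_pos: [0.5282, 0.1882, 0.0481]
orientation: [1.809, 2.568, 0.002]
contact_force: [-0.9, 0.1, 6.7]
grip_width: 0.0228
gripper_force: 39.0
```

arm_command(plan="0 0 -0.005 0;0 0 -0.005 0;0 0 -0.005 0;0 0 0 0")

```text
clock: 14.95
tcp_pos: [0.5273, 0.1878, 0.0625]
orientation: [-1.809, -2.568, 0.0]
contact_force: [2.9, 0.2, -9.3]
grip_width: 0.0224
gripper_force: 39.7
```

```bash
cat > k.py <<'E'
from h import *
o=r.get_obs(); print(o["tcp_pos"].round(4),o["contact_force"].round(1),o["clock"])
import sys
c=eyes.calibration("scene"); p,d=eyes.grab_frame("scene"); P=cloud(c,d); np.savez("s4.npz",p=p,d=d)
t=o["tcp_pos"]; m=(np.hypot(P[...,0]-t[0],P[...,1]-t[1])<.014)&(P[...,2]>.05); q=P[m]
g=(p.astype(int).sum(2)//3)
print(len(q),q[:,2].min(),q[:,2].max())
x0,y0=proj(c,[t[0],t[1],.09])[0].astype(int)
a=p[max(0,y0-45):y0+55,x0-60:x0+80,::-1]
cv2.imwrite(f"pics/{sys.argv[1]}.png",cv2.resize(a,None,fx=5,fy=5,interpolation=cv2.INTER_CUBIC)); print(x0-60,max(0,y0-45))
E
python3 k.py k1
```

```text
[0.5273 0.1878 0.0625] [ 2.9  0.2 -9.3] 14.95
244 0.05220905436808765 0.1998298558096806
200 83
```

View pics/k1.png

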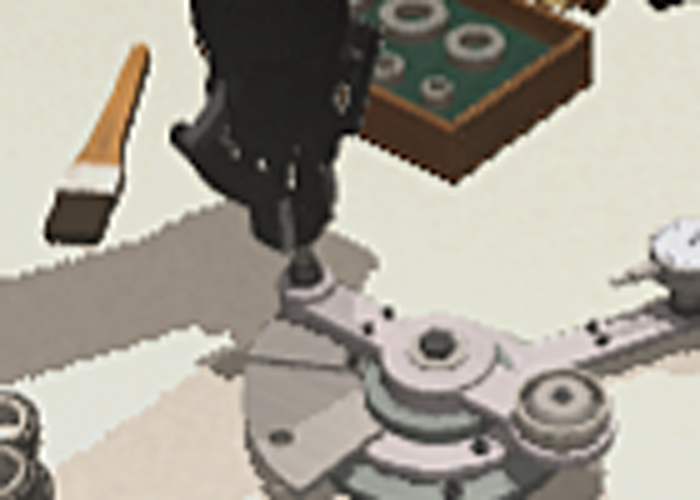

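The knob is held and lifted: a −9 N pull matches roughly 15 mm of lift. The gauge bush shows at crop (282,437). First part of the swing:

arm_command(plan="-0.0001 -0.0031 0 -2;-0.0001 -0.0031 0 -2;-0.0002 -0.0063 0 -4;0 0 0 0")

```text
clock: 15.5
tcp_pos: [0.5153, 0.1824, 0.0622]
orientation: [-1.625, -2.688, 0.001]
contact_force: [1.2, 1.7, -9.0]
grip_width: 0.0226
gripper_force: 39.7
```

arm_command(plan="-0.0002 -0.0063 0 -4;-0.0002 -0.0063 0 -4;-0.0002 -0.0063 0 -4;-0.0002 -0.0063 0 -4;-0.0002 -0.0063 0 -4;-0.0002 -0.0063 0 -4;-0.0002 -0.0063 0 -4;0 0 0 0")

```text
clock: 16.5
tcp_pos: [0.4829, 0.1529, 0.0622]
orientation: [-0.931, -3.0, 0.001]
contact_force: [1.3, -0.9, -9.2]
grip_width: 0.0226
gripper_force: 39.7
```

```bash
python3 - <<'E'
from h import *
o=r.get_obs(); M=R.from_rotvec(o["orientation"]).as_matrix(); t=o["tcp_pos"]
pv=np.array([.557,.1015]); v=t[:2]-pv
print("R",np.hypot(*v),"ang",np.degrees(np.arctan2(v[1],v[0])),"tool x ang",np.degrees(np.arctan2(M[1,0],M[0,0])),"F tool",(M.T@o["contact_force"]).round(1))
E
```

```text
R 0.0901748869568878 ang 145.27302613259366 tool x ang 145.52114183399038 F tool [-1.6  0.   9.2]
```

arm_command(plan="-0.0002 -0.0063 0 -4;-0.0002 -0.0063 0 -4;-0.0002 -0.0063 0 -4;-0.0002 -0.0063 0 -4;-0.0002 -0.0063 0 -4;0 0 0.003 0;0 0 0.003 0;0 0 0 0")

```text
clock: 17.5
tcp_pos: [0.4702, 0.1247, 0.0566]
orientation: [-0.396, -3.115, 0.001]
contact_force: [-2.7, -4.7, 3.0]
grip_width: 0.0227
gripper_force: 41.0
```

arm_command(plan="0 0 0 0;0 0 0 0;0 0 0 0", hand=0.4, grip_force=20)

```text
clock: 17.88
tcp_pos: [0.4708, 0.1256, 0.0567]
orientation: [0.392, 3.116, 0.001]
contact_force: [-0.3, -1.2, 0.8]
grip_width: 0.0256
gripper_force: 1.0
```

```bash
cat > f.py <<'E'
from h import *
o=r.get_obs(); M=R.from_rotvec(o["orientation"]).as_matrix(); t=o["tcp_pos"]
pv=np.array([.557,.1015]); v=t[:2]-pv
print("R",np.hypot(*v).round(4),"ang",np.degrees(np.arctan2(v[1],v[0])).round(2),"tool x ang",np.degrees(np.arctan2(M[1,0],M[0,0])).round(2),"F tool",(M.T@o["contact_force"]).round(1),o["joints"].round(2))
E
python3 f.py
```

```text
R 0.0895 ang 164.39 tool x ang 165.65 F tool [ 0.  -1.2 -0.8] [-0.57  0.39  0.21  2.13 -0.14  0.63  1.07]
```

arm_command(plan="0 -0.0016 0 -1;0 -0.0016 0 -1;0 -0.0016 0 -1;0 -0.0016 0 -1;0 -0.0016 0 -1;0 0 0 0")

```text
clock: 18.62
tcp_pos: [0.4689, 0.1174, 0.0566]
orientation: [0.256, 3.131, 0.0]
contact_force: [0.8, 2.3, 1.7]
grip_width: 0.0256
gripper_force: 1.4
```

arm_command(plan="0 -0.0016 0 -1;0 -0.0008 0 -0.5;0 0 0 0")

```text
clock: 19.0
tcp_pos: [0.4673, 0.1131, 0.056]
orientation: [-0.217, -3.132, 0.004]
contact_force: [-1.1, -3.9, 0.7]
grip_width: 0.0253
gripper_force: 2.1
```

```bash
python3 f.py; cat > kz.py <<'E'
from h import *
o=r.get_obs(); t=o["tcp_pos"]
c=eyes.calibration("scene"); p,d=eyes.grab_frame("scene"); P=cloud(c,d)
g=p.astype(int)
# boss/neck region just below fingers: print column under knob
x0,y0=proj(c,[t[0],t[1],.07])[0].round().astype(int)
for y in range(y0-10,y0+12): print(y,g[y,x0-3:x0+4].mean(1).round().tolist() if 0 else g[y,x0-4:x0+5].mean(1).astype(int).tolist(),P[y,x0].round(3))
E
python3 kz.py
```

```text
R 0.0904 ang 172.65 tool x ang 172.08 F tool [ 0.5 -4.  -0.7] [-0.53  0.38  0.19  2.15 -0.12  0.63  1.18]
149 [42, 40, 42, 41, 40, 42, 43, 43, 42] [0.451 0.066 0.147]
150 [46, 48, 40, 40, 43, 44, 43, 41, 39] [0.452 0.07  0.14 ]
151 [60, 44, 40, 41, 43, 42, 41, 43, 51] [0.453 0.073 0.135]
152 [73, 47, 39, 42, 40, 42, 40, 44, 75] [0.453 0.074 0.13 ]
153 [79, 68, 37, 42, 42, 43, 41, 43, 72] [0.46  0.091 0.111]
154 [78, 73, 37, 42, 42, 42, 41, 41, 65] [0.459 0.089 0.11 ]
155 [76, 74, 41, 41, 43, 43, 41, 43, 65] [0.46  0.091 0.105]
156 [67, 74, 49, 41, 42, 43, 41, 42, 60] [0.458 0.089 0.104]
157 [56, 74, 52, 40, 43, 42, 42, 38, 56] [0.458 0.088 0.101]
158 [54, 86, 49, 39, 43, 44, 42, 36, 52] [0.458 0.089 0.098]
159 [82, 92, 63, 37, 40, 42, 47, 54, 77] [0.457 0.089 0.095]
160 [88, 79, 88, 57, 54, 60, 57, 55, 82] [0.46  0.096 0.084]
161 [94, 60, 70, 57, 53, 54, 51, 47, 64] [0.465 0.109 0.069]
162 [98, 58, 48, 52, 53, 53, 50, 42, 56] [0.465 0.109 0.065]
163 [106, 88, 40, 46, 48, 49, 45, 44, 69] [0.463 0.107 0.063]
164 [108, 99, 56, 50, 49, 40, 49, 83, 98] [0.463 0.107 0.061]
165 [106, 109, 98, 96, 97, 95, 97, 105, 105] [0.461 0.105 0.06 ]
166 [92, 95, 108, 109, 109, 109, 106, 100, 84] [0.461 0.105 0.056]
167 [85, 83, 88, 89, 88, 90, 89, 86, 80] [0.46  0.102 0.056]
168 [82, 81, 86, 94, 83, 85, 83, 82, 82] [0.459 0.101 0.053]
169 [83, 86, 87, 98, 85, 85, 83, 84, 82] [0.459 0.101 0.05 ]
170 [76, 88, 86, 88, 84, 84, 84, 83, 81] [0.458 0.102 0.046]
```

arm_command(plan="0 -0.0008 0 -0.5;0 0 0 0")

```text
clock: 19.3
tcp_pos: [0.4673, 0.1131, 0.056]
orientation: [-0.202, -3.133, 0.002]
contact_force: [-1.3, -6.0, 0.0]
grip_width: 0.0253
gripper_force: 2.9
```

arm_command(plan="0 -0.0008 0 -0.5;0 0 0 0")

```text
clock: 19.55
tcp_pos: [0.4673, 0.1131, 0.0561]
orientation: [-0.187, -3.134, 0.001]
contact_force: [-2.8, -3.6, -0.8]
grip_width: 0.0261
gripper_force: 2.4
```

arm_command(plan="0 -0.0008 0 -0.5;0 0 0 0")

```text
clock: 19.8
tcp_pos: [0.4678, 0.1129, 0.0563]
orientation: [-0.173, -3.136, -0.0]
contact_force: [-2.5, -3.2, -2.3]
grip_width: 0.0261
gripper_force: 1.5
```

```bash
python3 f.py
```

```text
R 0.0899 ang 172.73 tool x ang 173.68 F tool [ 2.1 -3.5  2.3] [-0.52  0.38  0.18  2.15 -0.12  0.62  1.21]
```

arm_command(plan="0 0 0 0;0 0 0 0;0 0 -0.02 0;0 0 -0.04 0;0 0 -0.04 0;0 0 0 0", hand=-0.1)

```text
clock: 20.55
tcp_pos: [0.4709, 0.1141, 0.1597]
orientation: [0.173, 3.13, 0.006]
contact_force: [0.5, 1.0, 0.2]
grip_width: 0.0467
gripper_force: 0.0
```

```bash
cat > e.py <<'E'
from h import *
o=r.get_obs(); print(o["tcp_pos"],o["contact_force"],o["clock"])
c=eyes.calibration("scene"); p,d=eyes.grab_frame("scene"); np.savez("s5.npz",p=p,d=d); P=cloud(c,d)
for zr in((.07,.115),):
    m=(np.hypot(P[...,0]-.468,P[...,1]-.112)<.022)&(P[...,2]>zr[0])&(P[...,2]<zr[1]); q=P[m]
    print(len(q),q.min(0).round(4),q.max(0).round(4)); print(np.sort(q[:,2])[-12:].round(3))
    t=q[q[:,2]>q[:,2].max()-.006]; print(t.mean(0).round(4))
cv2.imwrite("pics/end.png",cv2.resize(p[90:210,220:380,::-1],(800,600),interpolation=cv2.INTER_CUBIC))
E
python3 e.py
```

```text
[0.47092581 0.11407459 0.15970395] [0.464982   0.97320459 0.23925423] 20.55
109 [0.4553 0.0994 0.0711] [0.4795 0.1224 0.1011]
[0.099 0.1   0.1   0.1   0.1   0.1   0.1   0.1   0.1   0.101 0.101 0.101]
[0.4675 0.1108 0.0983]
```

View pics/end.png

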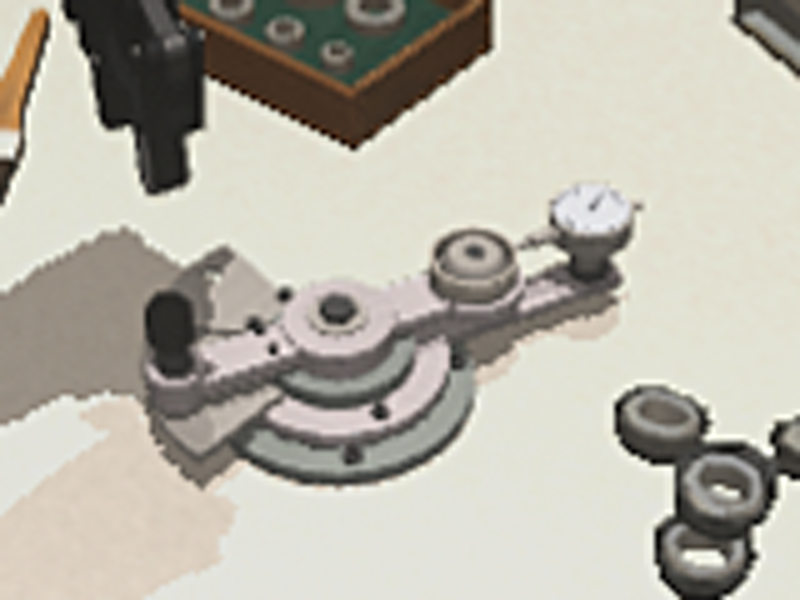

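```bash
python3 - <<'E'
from h import *
c=eyes.calibration("scene")
for f,k in(("scene3.npz",(.5275,.1865)),("s5.npz",(.4675,.111))):
    z=np.load(f); P=cloud(c,z["d"]); m=(np.hypot(P[...,0]-k[0],P[...,1]-k[1])<.012)&(P[...,2]>.07)&(P[...,2]<.115); q=P[m]
    print(f,len(q),np.percentile(q[:,2],[50,80,90,95]).round(4))
z=np.load("s5.npz"); P=cloud(c,z["d"]); q=P.reshape(-1,3)
n=np.array([.557,.1015])-(np.array([.4675,.111])-[.557,.1015])*80/90; print("nest",n)
q=q[np.hypot(q[:,0]-n[0],q[:,1]-n[1])<.03]; rr=np.hypot(q[:,0]-n[0],q[:,1]-n[1])
for a in (0,8,14,18,20,22,24): s=q[(rr>a/1e3)&(rr<a/1e3+.003),2]; print(a,len(s),np.percentile(s,[50,90]).round(4))
E
```

```text
scene3.npz 94 [0.0939 0.0989 0.0997 0.1001]
s5.npz 105 [0.0943 0.0989 0.0995 0.1   ]
nest [0.63655556 0.09305556]
0 6 [0.0342 0.0686]
8 32 [0.0669 0.0689]
14 50 [0.0631 0.0668]
18 58 [0.048 0.066]
20 103 [0.0562 0.0662]
22 138 [0.0569 0.0662]
24 87 [0.0493 0.0652]
```

The knob's height distribution matches the home state it had at loading, so the pin is fully home at the gauge station. The ring is seated at crop (475,265), against the gauge plunger at (535,242). The gripper is clear.

```bash
python3 -c "
from bench import ticket
print(ticket.hand_in())"
```

```text
the job is handed in; nothing more can be done
None
```

The job is handed in after about 21 s on the clock: the ring sits flat on the seat, the index pin is fully home in the gauge bush with the ring against the dial gauge, and the gripper is clear.

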